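# Move a freshly coated circuit board to the empty stand with a spatula

### The arm

A 7-joint arm with a two-finger parallel gripper is mounted at the origin on a cart in front of the work surface, level with it; the furniture and walls round the work are solid. World frame = base frame: x ahead of the robot, y to its left, z up, the work surface at z = 0. Lengths are in m, angles in rad, forces in N, time in s.
With the tool pointing down it reaches from about 0.425 to 0.925 m from the base axis. Payload 6.8 kg.
Tool frame: the origin (TCP) lies midway between the tips of the shut fingers; the grasp point (between the pads) lies 19 mm behind it; z points along the fingers, x is the direction in which the jaws open and shut, and the axes are right-handed (so a half turn about z gives the same grasp; the last joint's range is limited). The gripper opens to 85 mm and grips with 20 to 120 N. Pads are 22 mm wide; open, the fingers measure 114 mm over their backs; the gripper's body (76 mm by 85 mm) begins 54 mm behind the grasp point. The pads swing forward as they close: fully open they stand 13 mm farther back than shut.
Start: joints at [-1.454, 0.477, 0.022, 1.555, -0.011, 1.109, -0.083], TCP at [0.15, 0.658, 0.231] pointing down, gripper open.
Joint ranges: [-2.96, 2.96], [-0.34, 2.1], [-1.41, 1.46], [0.24, 2.44], [-1.37, 4.51], [0.17, 1.92], [-2.96, 2.96]. Speed limits (rad/s): [2.39, 2.39, 3.14, 3.14, 3.14, 3.14, 3.14].

### API

Orientations are given as a unit quaternion [w, x, y, z].
In Python, from station import bot gives the robot as it stands.
- The arm moves only by the tool step_arm, never from a script. Its argument "increments" is a list of rows, each a list of 7 numbers: the shift along the tool's x, y, z in cm, then the turn, a rotation vector about the tool's x, y, z in degrees, then the closure, from 0 (fully open) to 1 (shut). A call has 1 to 20 rows; each row shifts and turns the commanded pose from where the row before left it, along the tool's axes as they then stand; what a row does not reach is not made up. A row lasts 1/10 s, in which the tool goes at most 50 mm and 8.59 degrees, less where a joint would pass 70% of its speed; a pose out of reach is approached as far as the arm can. A call is refused whole if a number of a shift passes 5 or a number of a turn 8.59, either way. A call with a gripper value outside its range is refused whole. The fingers move at their own pace and stop on an object; "squeeze" is the grip in N (left out, the last holds). Time passes only in rows, so rows that do not move let the fingers close. It gives the time, the measured TCP pose, the force and the opening at its end, in the units of the state.
- bot.get_obs(): the state, without advancing time (a new reading comes with each control period).
- bot.read_camera(name): name is "side" or "top" or "wrist"; returns a dict with "pixels" (420x560x3 uint8, red, green, blue), "vertical_fov" (degrees; the focal length in pixels is half the picture's height over the tangent of half this angle, whatever the lens; pixels are square), "cx", "cy" (the principal point, pixels), "camera_from_world" (4x4, takes a point from world to camera coordinates). Camera axes: x right, y down, z forward; pixel columns grow to the right and rows downward; lengths in m; the calibration is good to about 2 mm. A picture is of the moment at which its call begins. There is no depth.
- bot.hand_in(): hands the job in, once; it reports no verdict.
Trained networks look in a picture, given as the dict that the camera call returned (one of the last four; its "shot" number tells which), for a name from the list of things; names that differ only in an ending like _2 or _b are one class to them, and where a whole thing is asked for, a point or a joint stands for the part that bears it (a point fixed in the world has none). Each returns a list of dicts, best first, with "score" (0 to 1); they miss things now and then, are a little off and sometimes report something else, mostly with a low value. They report only what shows in the picture. A call takes as long as a camera call.
- bot.find_in(picture, query): "point" ([column, row] in pixels, amid what is visible of it).
- bot.cut_out(picture, query): "pixels" (420x560 bool, what is visible of it) and "point" ([column, row] in pixels, amid what is visible of it).
- bot.pinpoint(picture, query): "point" ([column, row] in pixels: a listed point, or the origin of a listed thing).
The state is a dict: "t": time; "q": joint angles; "joint_vel": joint speeds; "joint_torque": joint torques, N m; "eef_pos": TCP position; "tool_rot": TCP orientation; "contact_force": force on the tool from outside, world axes, zero at the start; "torque": the same for the moment, N m; "gripper_width": opening from 0.0 (shut) to 1.0 (fully open).
Only numpy, scipy, OpenCV 4.12 (cv2) and the standard library are available. Lean on these libraries where they do the work, as an engineer would, in place of code of your own. Each camera call takes 0.05 s, during which the arm holds its last target.

### The job

The coating on the circuit board is still wet, so the gripper must not touch it: pick up the spatula by its handle, slide its blade under the board, lift the board clear of its stand and, keeping it level, set it down centred and square on the rails of the empty stand. Then draw the spatula out from under the board and stand it flat on the bench, clear of both stands.

Things in the scene. Friction and masses are not known exactly. Their poses are not given: they have to be found in the camera images.
- board: dark green circuit board with small parts on top (up to 8 mm higher): flat rectangle 90 (x) x 112 (y) x 3 mm, 80 g, lying across the rails of one of two stands, lined up with it within a few degrees. Origin: centre of its underside; x along the rails, z up.
- spatula: steel spatula, 130 g, standing level. Blade 90 (x) x 50 x 2.5 mm, free edge at +x; origin: centre of its underside, z up. From its rear edge an upright (x -45 to -50 mm) rises to a black bar handle along x (x -43 to -105), 18 mm wide in y, 42 to 64 mm above the blade's underside; grip across y at x -74, height 53. Under its rear end (x -95 to -109) a foot, 30 mm wide, reaches down to blade level.
- full_stand: stand with the board at the start, fixed: base plate 90 (x) x 120 (y) x 3 mm, at each side a rail along x (y 38 to 60 mm either side of the middle), rail tops 18 mm above the bench. Between them a channel 76 mm wide, open at both ends, 15 mm high from base plate to board. Origin: centre of underside, on the bench; x along the rails, -x end toward the robot.
- empty_stand: the other stand, just like the first but empty (same sizes, origin and axes); fixed to the bench. A board set down properly lies flat on both its rails, underside 18 mm above the bench, the board's x along the rails, board centred over the stand.

How it is judged:
By the outcome, as a careful person would: the job done as asked, in the order asked, and still so for the second after the job is handed in, with the robot touching nothing.
It also fails if it takes over 58 s, if anything falls off the work surface, if the arm or the gripper's body presses on something with over 40 N, if the wrist force passes 120 N, or if a joint passes its speed limit or range.

## Working session

There is one attempt and no reset: what is moved stays moved. The work goes in short steps, Python scripts to look and compute and a tool call to move; the robot and the scene stay as the last step left them, time stands still between calls to the robot, and variables do not carry over. Pictures are saved under pics/ and viewed, and the job is handed in when it is done.

Besides the shell and the picture viewer there is one more tool, called after "Request:" as name(argument=value, ...) on one line, values as JSON. step_arm: Moves the arm, as the interface text tells. Its arguments: {"type":"object","properties":{"increments":{"type":"array"},"squeeze":{"type":"number"}},"required":["increments"]}

```bash
ls; mkdir -p pics; python3 - <<'E'
from station import bot
import cv2,numpy as np
o=bot.get_obs();print({k:np.round(v,3) for k,v in o.items()})
for n in ["side","top","wrist"]:
    p=bot.read_camera(n)
    cv2.imwrite(f"pics/{n}0.png",p["pixels"][:,:,::-1])
    M=np.array(p["camera_from_world"]);print(n,p["vertical_fov"],p["cx"],p["cy"],np.round(-M[:3,:3].T@M[:3,3],3),np.round(M,4).tolist())
    for q in ["board","spatula","full_stand","empty_stand"]:
        print(q,[(np.round(r["point"],1),round(r["score"],2)) for r in bot.pinpoint(p,q)[:3]])
E
```

```text
pics
{'t': np.float64(0.0), 'q': array([-1.454,  0.478,  0.022,  1.556, -0.011,  1.109, -0.083]), 'joint_vel': array([ 0.001, -0.001,  0.   , -0.002,  0.001, -0.002, -0.001]), 'joint_torque': array([-1.0000e-03, -5.9645e+01,  1.6080e+00, -2.8120e+01,  1.2000e-02,
        9.0000e-03, -0.0000e+00]), 'eef_pos': array([0.15 , 0.657, 0.23 ]), 'tool_rot': array([ 0.001,  0.782,  0.623, -0.001]), 'contact_force': array([-0.178,  0.115,  0.06 ]), 'torque': array([-0.001,  0.033, -0.05 ]), 'gripper_width': np.float64(1.002)}
side 46.04512332823177 284.47058433949263 205.63997258151596 [0.406 0.951 0.424] [[-0.9793, -0.2021, 0.0116, 0.5849], [-0.0895, 0.3809, -0.9203, 0.0644], [0.1815, -0.9022, -0.3911, 0.9503], [0.0, 0.0, 0.0, 1.0]]
board [(array([259. , 271.5]), 0.64)]
spatula [(array([293.9, 226. ]), 0.8)]
full_stand [(array([252.6, 281.6]), 0.95)]
empty_stand [(array([271.5, 191. ]), 0.89)]
top 51.636499714061344 285.7042286251369 209.697270617503 [0.388 0.071 0.894] [[-0.1288, -0.9917, -0.0024, 0.123], [-0.9643, 0.1259, -0.2328, 0.5733], [0.2312, -0.0277, -0.9725, 0.7815], [0.0, 0.0, 0.0, 1.0]]
board [(array([168.1, 230. ]), 0.66)]
spatula [(array([276.3, 230.3]), 0.82)]
full_stand []
empty_stand [(array([357.6, 183.4]), 0.55)]
wrist 71.48419360986723 280.46895977512435 212.81483290923964 [0.071 0.677 0.372] [[0.2229, 0.9748, 0.0003, -0.6757], [0.9255, -0.2117, 0.3141, -0.0396], [0.3063, -0.0697, -0.9494, 0.3788], [0.0, 0.0, 0.0, 1.0]]
board []
spatula []
full_stand []
empty_stand []
```

View pics/side0.png

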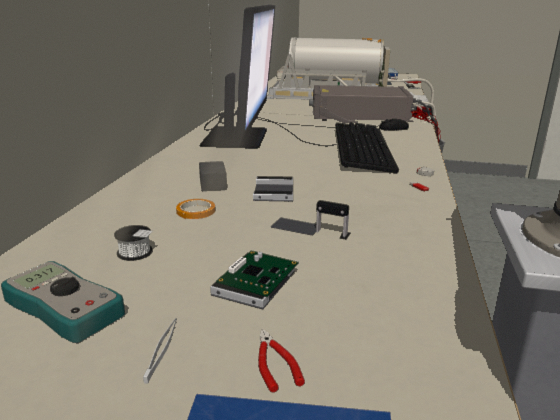

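View pics/top0.png

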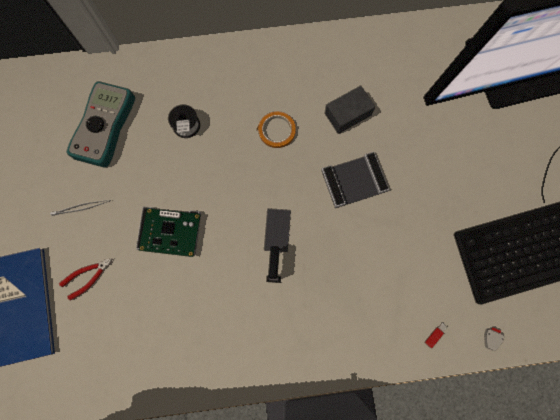

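View pics/wrist0.png

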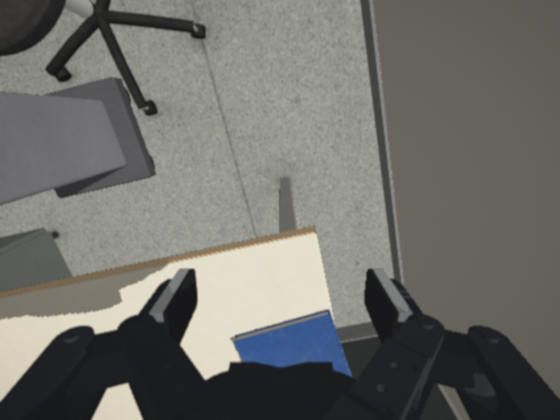

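```bash
cat > h.py <<'E'
import numpy as np,cv2
from scipy.optimize import minimize
def box(x0,x1,y0,y1,z0,z1):
    return np.array([[x,y,z] for x in(x0,x1) for y in(y0,y1) for z in(z0,z1)])/1000
M={'board':[box(-45,45,-56,56,0,3)],
'spatula':[box(-45,45,-25,25,0,2.5),box(-50,-45,-9,9,0,64),box(-105,-43,-9,9,42,64),box(-109,-95,-15,15,0,3),box(-109,-95,-9,9,0,45)],
'stand':[box(-45,45,-60,60,0,3),box(-45,45,38,60,0,18),box(-45,45,-60,-38,0,18)]}
def proj(p,P):
    T=np.array(p["camera_from_world"]);c=P@T[:3,:3].T+T[:3,3]
    f=210/np.tan(np.radians(p["vertical_fov"])/2)
    return np.c_[p["cx"]+f*c[:,0]/c[:,2],p["cy"]+f*c[:,1]/c[:,2]]
def back(p,uv,z):
    T=np.array(p["camera_from_world"]);R=T[:3,:3];C=-R.T@T[:3,3]
    f=210/np.tan(np.radians(p["vertical_fov"])/2)
    d=R.T@np.array([(uv[0]-p["cx"])/f,(uv[1]-p["cy"])/f,1]);return C+d*(z-C[2])/d[2]
def place(P,x,y,yaw,z):
    c,s=np.cos(yaw),np.sin(yaw);return P@np.array([[c,s,0],[-s,c,0],[0,0,1]])+[x,y,z]
def render(p,name,x,y,yaw,z,S=8):
    m=np.zeros((420*4,560*4),np.uint8)
    for b in M[name]:
        h=cv2.convexHull(proj(p,place(b,x,y,yaw,z)).astype(np.float32))
        cv2.fillConvexPoly(m,np.round((h+.5)*4*16-8).astype(np.int32),255,shift=4)
    return cv2.resize(m,(560,420),interpolation=cv2.INTER_AREA)/255.
def fit(views,name,x0,z):
    # views: list of (picture, mask)
    def cost(v):
        return sum(np.abs(render(p,name,v[0]/100,v[1]/100,v[2]/10,z)-m).sum()/m.sum() for p,m in views)
    v0=np.array([x0[0]*100,x0[1]*100,x0[2]*10]);best=None
    for k in range(2):
        s=np.vstack([v0,v0+np.diag([1.,1.,1.])*(1 if k==0 else .3)])
        r=minimize(cost,v0,method='Nelder-Mead',options=dict(initial_simplex=s,xatol=.005,fatol=1e-4));v0=r.x
    return r.x/[100,100,10],r.fun
E
cat > m.py <<'E'
from station import bot
from h import *
import pickle
P={n:bot.read_camera(n) for n in("side","top")}
msk={}
for n,p in P.items():
    for q in ["board","spatula","full_stand","empty_stand"]:
        r=bot.cut_out(p,q)
        if r: msk[n,q]=r[0]["pixels"];print(n,q,round(r[0]["score"],2),r[0]["pixels"].sum(),np.round(r[0]["point"]))
pickle.dump((P,msk),open("m.pkl","wb"))
for q,mod,z,g in [("board","board",.018,(168,230)),("spatula","spatula",0,(276,230)),("empty_stand","stand",0,(357,181))]:
    x=back(P["top"],g,z)
    for vs in (["side"],["top"],["side","top"]):
        v=[(P[n],msk[n,q].astype(float)) for n in vs if (n,q) in msk]
        if v: 
            f,c=fit(v,mod,(x[0],x[1],-.1),z);print(q,vs,np.round(f,4),round(c,3))
E
python3 m.py
```

```text
side board 0.92 2252 [256. 272.]
side full_stand 0.8 970 [244. 294.]
side empty_stand 0.69 995 [270. 188.]
top board 0.83 2384 [167. 232.]
top spatula 0.79 1234 [276. 235.]
top full_stand 0.68 273 [140. 232.]
top empty_stand 0.64 2329 [358. 183.]
board ['side'] [ 0.5807  0.2888 -0.2458] 0.041
board ['top'] [ 0.5811  0.289  -0.243 ] 0.024
board ['side', 'top'] [ 0.581   0.2889 -0.2466] 0.065
spatula ['top'] [ 0.5601  0.0699 -0.2025] 0.125
spatula ['side', 'top'] [ 0.5601  0.0699 -0.2025] 0.125
empty_stand ['side'] [ 0.6457 -0.1053  0.205 ] 0.045
empty_stand ['top'] [ 0.6462 -0.1067  0.2055] 0.048
empty_stand ['side', 'top'] [ 0.646  -0.1059  0.1979] 0.099
```

```bash
cat > m2.py <<'E'
from h import *
import pickle
P,msk=pickle.load(open("m.pkl","rb"))
B=M['board'][0]+[0,0,.018]
# stand visible incl. board occlusion: fit union with board at known pose
import h
v=[(P[n],(msk[n,"board"]|msk[n,"full_stand"]).astype(float)) for n in P]
bd=(.581,.2889,-.2466)
r0=h.render
def ru(p,name,x,y,yaw,z): return np.maximum(r0(p,'stand',x,y,yaw,z),r0(p,'board',*bd,.018))
h.render=ru
print("full",fit(v,'stand',bd,0)); h.render=r0
F=fit(v,'stand',bd,0)[0]
for n,p in P.items():
    im=p["pixels"][:,:,::-1].copy()
    im=cv2.resize(im,None,fx=3,fy=3,interpolation=cv2.INTER_CUBIC)
    for name,pose,z,col in [('board',bd,.018,(0,0,255)),('spatula',(.5601,.0699,-.2025),0,(255,0,255)),('stand',(.646,-.106,.202),0,(0,255,255))]:
        for b in M[name]:
            hh=cv2.convexHull(((proj(p,place(b,*pose,z))+.5)*3-.5).astype(np.float32))
            cv2.polylines(im,[np.round(hh).astype(np.int32)],True,col,1)
    im=im[450:930,600:1100] if n=="side" else im[420:900,380:1180]
    cv2.imwrite(f"pics/ov_{n}.png",im)
E
python3 m2.py
```

```text
full (array([ 0.58628819,  0.29327578, -0.19966208]), np.float64(0.08428278428424055))
```

View pics/ov_top.png

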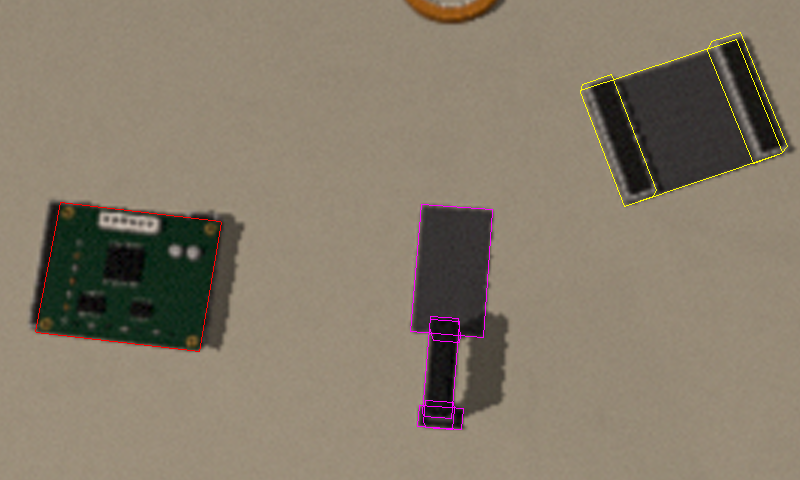

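View pics/ov_side.png

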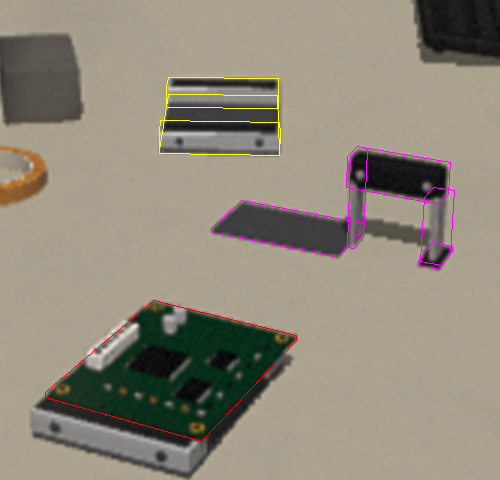

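Request:
step_arm(increments=[[-1.2, 1.14, 0.2, 0, 0, 0, 0], [-2.4, 2.28, 0.4, 0, 0, 0, 0], [-2.4, 2.28, 0.4, 0, 0, 0, 0], [-2.4, 2.28, 0.4, 0, 0, 0, 0], [-2.4, 2.28, 0.4, 0, 0, 0, 0], [-2.4, 2.28, 0.4, 0, 0, 0, 0], [-2.4, 2.28, 0.4, 0, 0, 0, 0], [-2.4, 2.28, 0.4, 0, 0, 0, 0], [-2.4, 2.28, 0.4, 0, 0, 0, 0], [-2.4, 2.28, 0.4, 0, 0, 0, 0], [-2.4, 2.28, 0.4, 0, 0, 0, 0], [-2.4, 2.28, 0.4, 0, 0, 0, 0], [-2.4, 2.28, 0.4, 0, 0, 0, 0], [-2.4, 2.28, 0.4, 0, 0, 0, 0], [-2.4, 2.28, 0.4, 0, 0, 0, 0], [-2.4, 2.28, 0.4, 0, 0, 0, 0], [-2.4, 2.28, 0.4, 0, 0, 0, 0], [-2.4, 2.28, 0.4, 0, 0, 0, 0], [-2.4, 2.28, 0.4, 0, 0, 0, 0], [-2.4, 2.28, 0.4, 0, 0, 0, 0]])

```text
t: 3.25
eef_pos: [0.4803, 0.1016, 0.1534]
tool_rot: [0.0, 0.782, 0.623, 0.0]
contact_force: [-0.7, 0.7, 0.0]
gripper_width: 1.0
```

```bash
cat > g.py <<'E'
from station import bot
from h import *
from scipy.spatial.transform import Rotation as R
np.set_printoptions(suppress=True,precision=3)
def rot(o): w,x,y,z=o["tool_rot"];return R.from_quat([x,y,z,w])
def tgt(x,y,z,yaw): # spatula-yaw -> tool x = spatula y, tool y = spatula x, z down
    c,s=np.cos(yaw),np.sin(yaw)
    return np.array([x,y,z]),R.from_matrix(np.array([[-s,c,0],[c,s,0],[0,0,-1.]]))
def need(x,y,z,yaw,o=None):
    o=o or bot.get_obs();p,Rt=tgt(x,y,z,yaw);r=rot(o)
    print("t",o["t"],"pos",o["eef_pos"],"F",o["contact_force"],"w",o["gripper_width"])
    print("need cm",r.inv().apply(p-o["eef_pos"])*100,"deg",np.degrees((r.inv()*Rt).as_rotvec()))
E
python3 - <<'E'
from g import *
need(.4876,.0848,.034,-.2025)
p=bot.read_camera("wrist");cv2.imwrite("pics/w1.png",p["pixels"][:,:,::-1])
r=bot.cut_out(p,"spatula");print(len(r) and (r[0]["score"],r[0]["pixels"].sum()))
for rr in r[:1]:
    print(fit([(p,rr["pixels"].astype(float))],"spatula",(.5601,.0699,-.2025),0))
E
```

```text
t 3.25 pos [0.48  0.102 0.153] F [-0.672  0.659  0.008] w 1.0000946279775413
need cm [-1.482  1.082 11.942] deg [ 0.031 -0.029 -1.265]
(0.84, np.int64(4367))
(array([ 0.559,  0.07 , -0.201]), np.float64(0.06762932331164663))
```

Request:
step_arm(increments=[[-0.75, 0.5, 1.5, 0, 0, -1.27, 0], [-0.75, 0.5, 2, 0, 0, 0, 0], [0, 0, 2, 0, 0, 0, 0], [0, 0, 2, 0, 0, 0, 0], [0, 0, 2, 0, 0, 0, 0.2], [0, 0, 1.4, 0, 0, 0, 0.4], [0, 0, 1.0, 0, 0, 0, 0.5], [0, 0, 0, 0, 0, 0, 0.5], [0, 0, 0, 0, 0, 0, 0.5]], squeeze=100)

```text
t: 4.25
eef_pos: [0.4863, 0.0862, 0.0346]
tool_rot: [-0.0, 0.775, 0.632, 0.0]
contact_force: [-0.3, -0.7, 0.2]
gripper_width: 0.503
```

```bash
python3 - <<'E'
from g import *
need(.4868,.0851,.034,-.2015)
p=bot.read_camera("wrist");cv2.imwrite("pics/w2.png",p["pixels"][:,:,::-1])
E
```

```text
t 4.25 pos [0.486 0.086 0.035] F [-0.273 -0.716  0.248] w 0.5031152036507394
need cm [-0.102  0.069  0.062] deg [ 0.012 -0.015 -0.051]
```

View pics/w2.png

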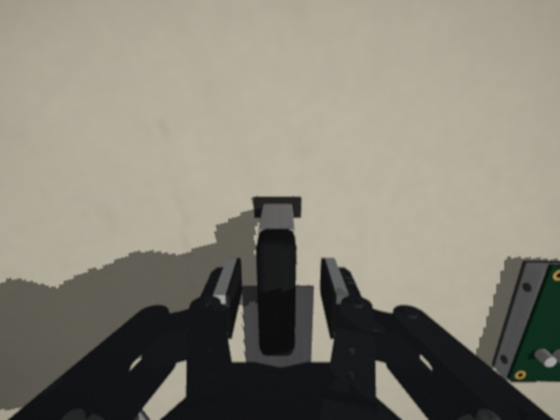

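Request:
step_arm(increments=[[-0.1, 0.05, 0, 0, 0, 0, 0.7], [0, 0, 0, 0, 0, 0, 1], [0, 0, 0, 0, 0, 0, 1], [0, 0, 0, 0, 0, 0, 1], [0, 0, 0, 0, 0, 0, 1], [0, 0, 0, 0, 0, 0, 1], [0, 0, 0, 0, 0, 0, 1]], squeeze=110)

```text
t: 5.0
eef_pos: [0.487, 0.0848, 0.0351]
tool_rot: [0.0, 0.775, 0.632, 0.001]
contact_force: [-1.1, -0.4, 5.6]
gripper_width: 0.19
```

```bash
python3 - <<'E'
from g import *
need(.4868,.0851,.034,-.2015)
E
```

```text
t 5.0 pos [0.487 0.085 0.035] F [-1.14  -0.356  5.615] w 0.1899910501124019
need cm [ 0.025 -0.024  0.112] deg [ 0.062 -0.04  -0.086]
```

Request:
step_arm(increments=[[0, 0, -0.3, 0, 0, 0, 1], [0, 0, -0.7, 0, 0, 0, 1], [0, 0, -1, 0, 0, 0, 1], [0, 0, -1.5, 0, 0, 0, 1], [0, 0, -1.5, 0, 0, 0, 1], [0, 0, -1, 0, 0, 0, 1], [0, 0, 0, 0, 0, 0, 1]])

```text
t: 5.7
eef_pos: [0.4874, 0.0852, 0.0959]
tool_rot: [0.0, 0.775, 0.632, 0.001]
contact_force: [0.6, 0.5, -0.0]
gripper_width: 0.192
```

```bash
python3 - <<'E'
from g import *
need(.398,.335,.095,-.2466)
P=[bot.read_camera(n) for n in("side","top")]
for p,n in zip(P,("side","top")):
    im=cv2.resize(p["pixels"],None,fx=2,fy=2)[:,:,::-1]; im=im[250:650,300:900] if n=="side" else im[250:650,150:750]
    cv2.imwrite(f"pics/l_{n}.png",im)
E
```

```text
t 5.7 pos [0.487 0.085 0.096] F [ 0.582  0.547 -0.04 ] w 0.19163499757061997
need cm [ 22.674 -13.789   0.094] deg [ 0.148 -0.101  2.521]
```

View pics/l_side.png

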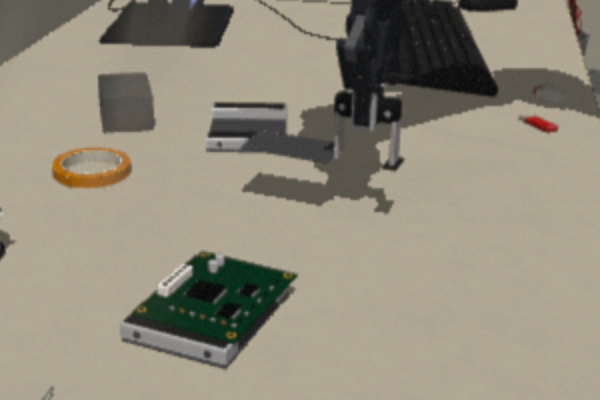

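Request:
step_arm(increments=[[0.6, -0.4, 0, 0, 0, 0.3, 1], [1.5, -0.8, 0, 0, 0, 0.3, 1], [2.2, -1.3, 0, 0, 0, 0.3, 1], [2.2, -1.3, 0, 0, 0, 0.3, 1], [2.2, -1.3, 0, 0, 0, 0.3, 1], [2.2, -1.3, 0, 0, 0, 0.3, 1], [2.2, -1.3, 0, 0, 0, 0.3, 1], [2.2, -1.3, 0, 0, 0, 0.3, 1], [2.2, -1.3, 0, 0, 0, 0.12, 1], [2.2, -1.3, 0, 0, 0, 0, 1], [1.5, -0.9, 0, 0, 0, 0, 1], [0.8, -0.6, 0, 0, 0, 0, 1], [0, 0, 0, 0, 0, 0, 1]])

```text
t: 7.1
eef_pos: [0.4079, 0.3302, 0.0937]
tool_rot: [-0.0, 0.788, 0.616, -0.001]
contact_force: [-0.3, -0.1, -0.4]
gripper_width: 0.189
```

```bash
python3 - <<'E'
from g import *
need(.398,.335,.0431,-.2466)
P=[bot.read_camera(n) for n in("side","top","wrist")]
for p,n in zip(P,("side","top","wrist")):
    im=cv2.resize(p["pixels"],None,fx=2,fy=2)[:,:,::-1]; im=im[250:650,300:900] if n=="side" else im[250:650,150:750]
    if n=="wrist": im=p["pixels"][:,:,::-1]
    cv2.imwrite(f"pics/p_{n}.png",im)
    for q,z in (("spatula",.061),("board",.018)):
        r=bot.cut_out(p,q)
        if r: print(n,q,r[0]["score"],fit([(p,r[0]["pixels"].astype(float))],q,(.47,.317,-.2466) if q=="spatula" else (.581,.289,-.2466),z))
E
```

```text
t 7.1 pos [0.408 0.33  0.094] F [-0.342 -0.143 -0.355] w 0.18918975661770082
need cm [ 0.231 -1.074  5.06 ] deg [-0.051  0.034  0.146]
side spatula 0.75 (array([ 0.48 ,  0.316, -0.237]), np.float64(0.3798619963981464))
side board 0.68 (array([ 0.581,  0.289, -0.242]), np.float64(0.07295320812888914))
top spatula 0.72 (array([ 0.482,  0.31 , -0.229]), np.float64(0.2962697587220874))
top board 0.9 (array([ 0.581,  0.289, -0.243]), np.float64(0.026810791290145197))
wrist spatula 0.64 (array([ 0.48 ,  0.313, -0.224]), np.float64(0.6363627007881444))
```

View pics/p_side.png

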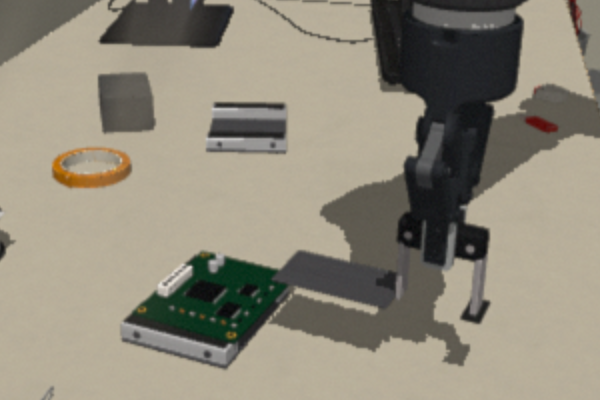

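View pics/p_top.png

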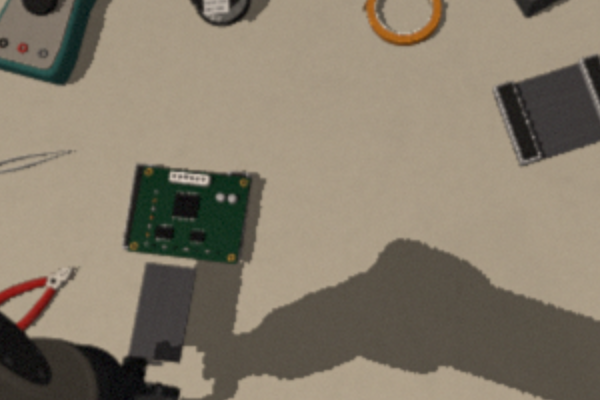

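View pics/p_wrist.png

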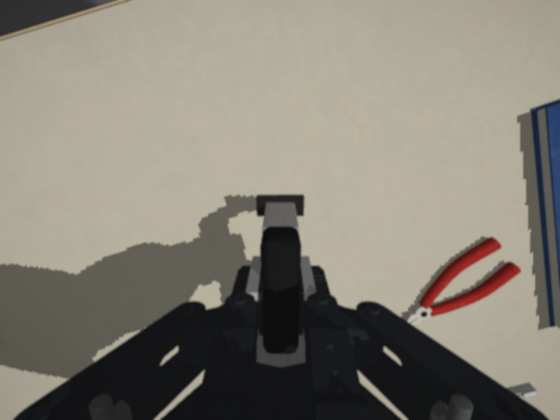

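Request:
step_arm(increments=[[0.23, -0.6, 0, 0, 0, 0.15, 1], [0, 0, 1, 0, 0, 0, 1], [0, 0, 1.5, 0, 0, 0, 1], [0, 0, 1.5, 0, 0, 0, 1], [0, 0, 0.8, 0, 0, 0, 1], [0, 0, 0.2, 0, 0, 0, 1], [0, 0, 0, 0, 0, 0, 1]])

```text
t: 8.25
eef_pos: [0.4038, 0.3325, 0.044]
tool_rot: [0.0, 0.79, 0.614, -0.0]
contact_force: [0.4, -0.0, -1.2]
gripper_width: 0.192
```

```bash
python3 - <<'E'
from g import *
# final insert target: blade origin 4mm behind board centre
c,s=np.cos(-.2455),np.sin(-.2455); x,y=np.array([.581,.289])-.078*np.array([c,s])
need(x,y,.0435,-.2455)
P=[bot.read_camera(n) for n in("side",)]
for p,n in zip(P,("side",)):
    im=cv2.resize(p["pixels"],None,fx=3,fy=3,interpolation=cv2.INTER_CUBIC)[:,:,::-1].copy()
    for b in M['spatula'][:1]:
        o=bot.get_obs(); a=o["eef_pos"];
        hh=cv2.convexHull(((proj(p,place(b,a[0]+.074*c,a[1]+.074*s,-.2455,a[2]-.0351))+.5)*3-.5).astype(np.float32))
        cv2.polylines(im,[np.round(hh).astype(np.int32)],True,(0,255,255),1)
    im=im[500:1000,600:1300]
    cv2.imwrite(f"pics/q_{n}.png",im)
E
```

```text
t 8.25 pos [0.404 0.333 0.044] F [ 0.379 -0.028 -1.163] w 0.19238868428657355
need cm [ 0.122 10.448  0.052] deg [-0.013  0.028 -0.212]
```

View pics/q_side.png

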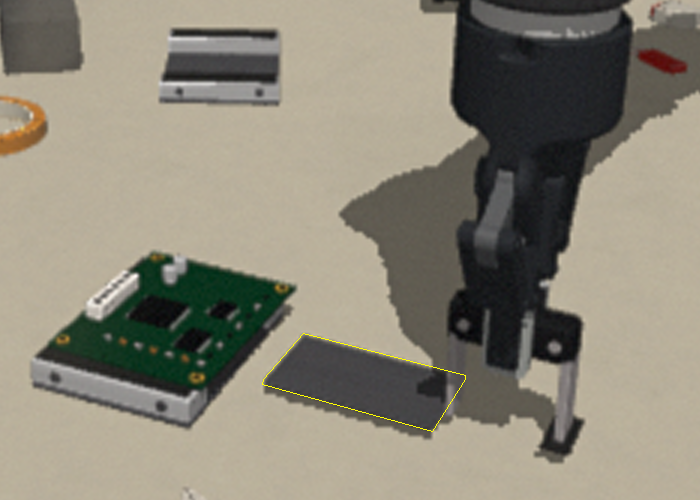

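Request:
step_arm(increments=[[0.12, 0.4, 0, 0, 0, -0.2, 1], [0, 0.8, 0, 0, 0, 0, 1], [0, 1.0, 0, 0, 0, 0, 1], [0, 1.0, 0, 0, 0, 0, 1], [0, 0.8, 0, 0, 0, 0, 1]])

```text
t: 8.8
eef_pos: [0.4445, 0.3235, 0.0445]
tool_rot: [0.0, 0.789, 0.615, 0.0]
contact_force: [-0.3, 0.1, -1.1]
gripper_width: 0.189
```

```bash
cat > n.py <<'E'
from g import *
c,s=np.cos(-.2455),np.sin(-.2455); x,y=np.array([.581,.289])-.078*np.array([c,s])
need(x,y,.0435,-.2455)
E
python3 n.py
```

```text
t 8.8 pos [0.445 0.324 0.044] F [-0.332  0.098 -1.105] w 0.18856358405894594
need cm [-0.021  6.276  0.102] deg [ 0.041 -0.019 -0.08 ]
```

Request:
step_arm(increments=[[0, 0.8, 0.05, 0, 0, -0.08, 1], [0, 1.0, 0.05, 0, 0, 0, 1], [0, 1.0, 0, 0, 0, 0, 1], [0, 1.0, 0, 0, 0, 0, 1], [0, 1.0, 0, 0, 0, 0, 1], [0, 0.8, 0, 0, 0, 0, 1], [0, 0.5, 0, 0, 0, 0, 1], [0, 0.1, 0, 0, 0, 0, 1], [0, 0, 0, 0, 0, 0, 1]])

```text
t: 9.7
eef_pos: [0.5029, 0.3091, 0.0432]
tool_rot: [-0.0, 0.788, 0.616, -0.0]
contact_force: [0.7, -0.1, -1.3]
gripper_width: 0.191
```

```bash
python3 n.py; cat > s.py <<'E'
import sys
from g import *
t=sys.argv[1]
for n in sys.argv[2:]:
    p=bot.read_camera(n)
    r=bot.cut_out(p,"board")
    if r and n!="wrist": print(n,r[0]["score"],fit([(p,r[0]["pixels"].astype(float))],"board",(.581,.289,-.2466),.018))
    im=cv2.resize(p["pixels"],None,fx=3,fy=3,interpolation=cv2.INTER_CUBIC)[:,:,::-1]
    im=im[450:1000,550:1250] if n=="side" else im[350:900,250:1050]
    cv2.imwrite(f"pics/{t}_{n}.png",im)
E
python3 s.py in side top
```

```text
t 9.7 pos [0.503 0.309 0.043] F [ 0.657 -0.107 -1.334] w 0.19059932634869328
need cm [-0.05   0.259 -0.029] deg [-0.018  0.006  0.07 ]
side 0.77 (array([ 0.583,  0.288, -0.197]), np.float64(0.11649227703039362))
top 0.62 (array([ 0.581,  0.289, -0.251]), np.float64(0.09637170729114058))
```

View pics/in_side.png

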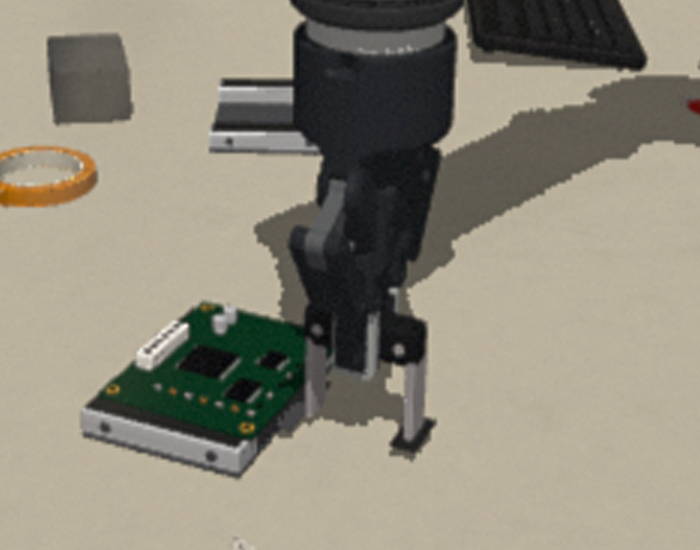

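View pics/in_top.png

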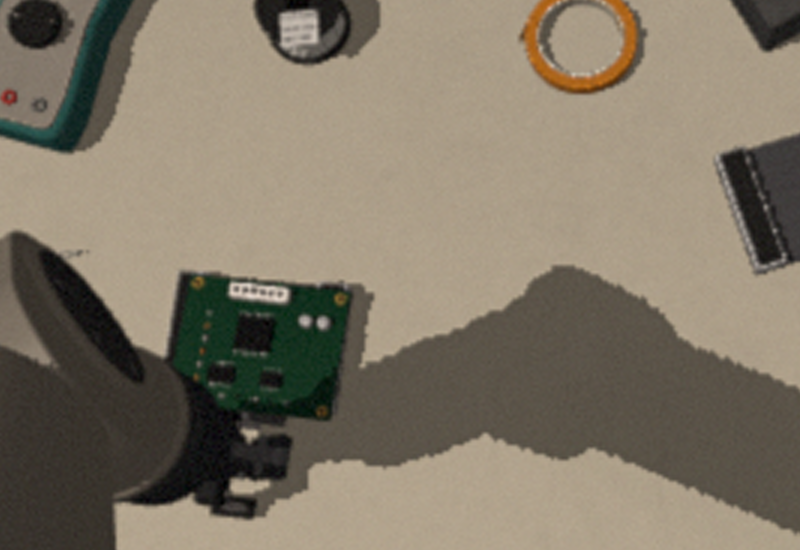

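Request:
step_arm(increments=[[0, 0, -0.2, 0, 0, 0, 1], [0, 0, -0.2, 0, 0, 0, 1], [0, 0, -0.2, 0, 0, 0, 1], [0, 0, -0.15, 0, 0, 0, 1], [0, 0, -0.15, 0, 0, 0, 1], [0, 0, -0.2, 0, 0, 0, 1], [0, 0, -0.4, 0, 0, 0, 1], [0, 0, -0.6, 0, 0, 0, 1], [0, 0, -0.8, 0, 0, 0, 1], [0, 0, -0.8, 0, 0, 0, 1], [0, 0, -0.6, 0, 0, 0, 1], [0, 0, -0.4, 0, 0, 0, 1], [0, 0, -0.2, 0, 0, 0, 1], [0, 0, 0, 0, 0, 0, 1], [0, 0, 0, 0, 0, 0, 1]], squeeze=120)

```text
t: 11.4
eef_pos: [0.5029, 0.3089, 0.0921]
tool_rot: [-0.0, 0.788, 0.616, -0.0]
contact_force: [0.1, -1.3, -1.8]
gripper_width: 0.194
```

```bash
python3 n.py; python3 s.py up side top
```

```text
t 11.4 pos [0.503 0.309 0.092] F [ 0.066 -1.294 -1.81 ] w 0.19364885874998314
need cm [-0.036  0.259  4.859] deg [-0.016  0.017  0.066]
side 0.75 (array([ 0.603,  0.217, -0.204]), np.float64(0.14803056666361405))
```

View pics/up_side.png

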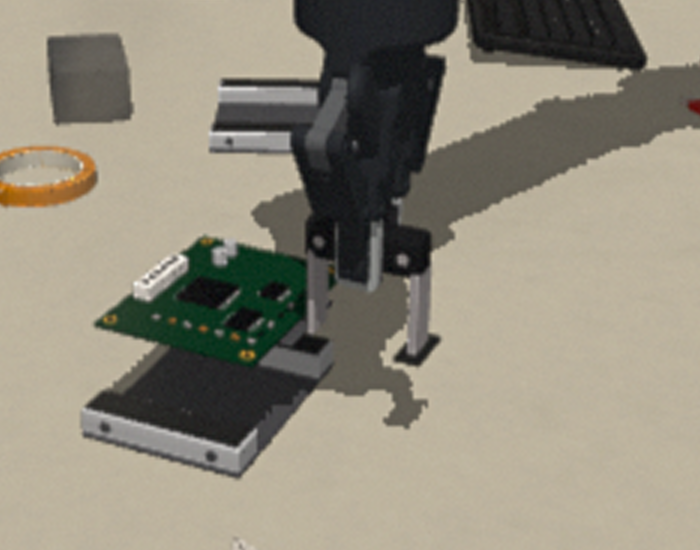

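View pics/up_top.png

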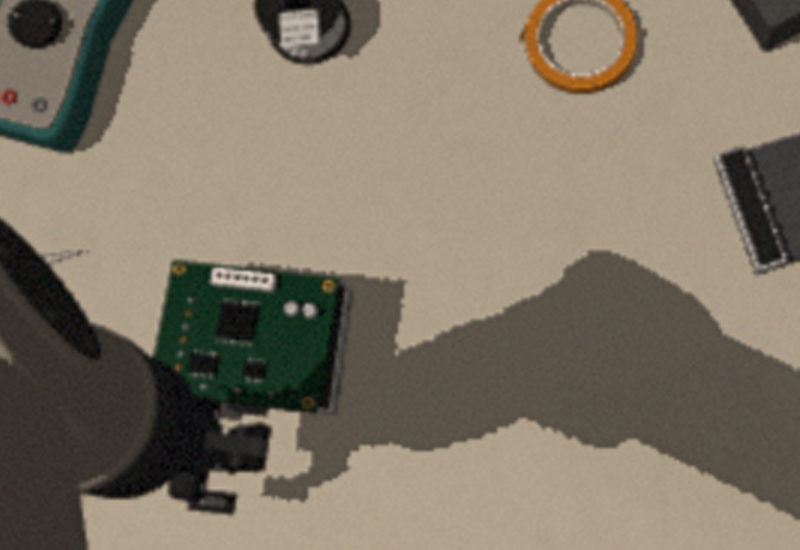

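```bash
cat > ov.py <<'E'
import sys
from g import *
# overlay board predicted at given pose; args tag x y yaw z
t=sys.argv[1];x,y,yaw,z=map(float,sys.argv[2:6])
for n in ("side","top"):
    p=bot.read_camera(n);r=bot.cut_out(p,"board")
    if r: print(n,round(r[0]["score"],2),fit([(p,r[0]["pixels"].astype(float))],"board",(x,y,yaw),z))
    im=cv2.resize(p["pixels"],None,fx=4,fy=4,interpolation=cv2.INTER_CUBIC)[:,:,::-1].copy()
    for b in M['board']:
        b=b.copy()
        hh=((proj(p,place(b,x,y,yaw,z))+.5)*4-.5)
        cv2.polylines(im,[np.round(cv2.convexHull(hh.astype(np.float32))).astype(np.int32)],True,(0,255,255),1)
    cx,cy=hh.mean(0).astype(int)
    cv2.imwrite(f"pics/{t}_{n}.png",im[max(0,cy-250):cy+250,max(0,cx-350):cx+350])
E
python3 ov.py uo .581 .289 -.2455 .0595
```

```text
side 0.74 (array([ 0.582,  0.289, -0.219]), np.float64(0.09975864391558148))
top 0.58 (array([ 0.581,  0.288, -0.251]), np.float64(0.08981708981708982))
```

View pics/uo_side.png

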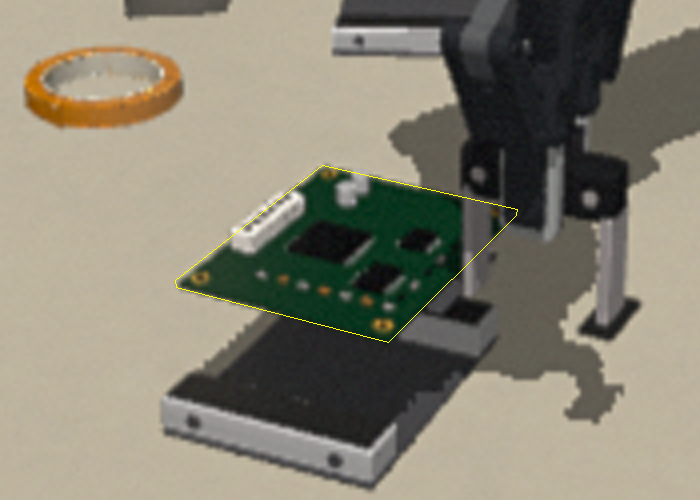

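View pics/uo_top.png

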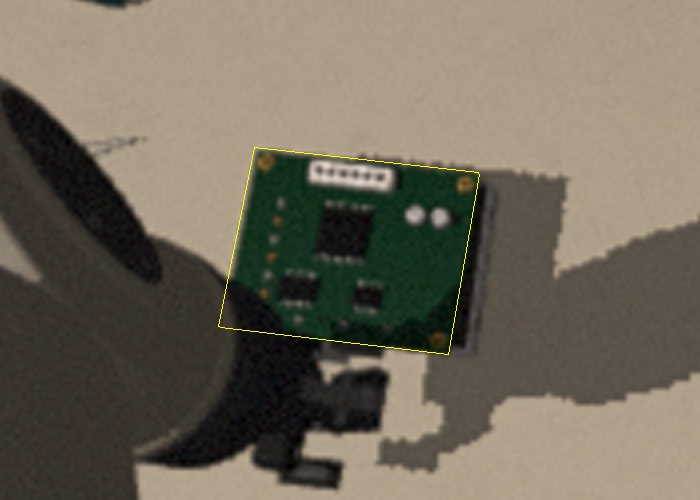

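```bash
cat > plan.py <<'E'
import sys
from g import *
x,y,z,yaw=map(float,sys.argv[1:5]);N=int(sys.argv[5])
o=bot.get_obs();r=rot(o);p,Rt=tgt(x,y,z,yaw);d=p-o["eef_pos"];rv=(r.inv()*Rt).as_rotvec()
sm=lambda t:10*t**3-15*t**4+6*t**5
print("total",d,np.degrees(rv))
for k in range(N):
    a,b=sm(k/N),sm((k+1)/N);Rk=r*R.from_rotvec(rv*a)
    print([float(v) for v in np.round(np.r_[Rk.inv().apply(d*(b-a))*100,np.degrees(rv*(b-a))],2)])
E
python3 plan.py .545 .094 .098 -.022 19
```

```text
total [ 0.042 -0.215  0.006] [ -0.005   0.004 -12.743]
[-0.03, 0.01, -0.0, -0.0, 0.0, -0.02]
[-0.17, 0.08, -0.0, -0.0, 0.0, -0.11]
[-0.41, 0.19, -0.01, -0.0, 0.0, -0.26]
[-0.71, 0.33, -0.02, -0.0, 0.0, -0.45]
[-1.03, 0.46, -0.03, -0.0, 0.0, -0.66]
[-1.34, 0.58, -0.04, -0.0, 0.0, -0.85]
[-1.61, 0.67, -0.05, -0.0, 0.0, -1.02]
[-1.83, 0.73, -0.05, -0.0, 0.0, -1.15]
[-1.98, 0.74, -0.06, -0.0, 0.0, -1.23]
[-2.04, 0.71, -0.06, -0.0, 0.0, -1.26]
[-2.01, 0.65, -0.06, -0.0, 0.0, -1.23]
[-1.89, 0.57, -0.05, -0.0, 0.0, -1.15]
[-1.68, 0.47, -0.05, -0.0, 0.0, -1.02]
[-1.41, 0.37, -0.04, -0.0, 0.0, -0.85]
[-1.1, 0.27, -0.03, -0.0, 0.0, -0.66]
[-0.76, 0.18, -0.02, -0.0, 0.0, -0.45]
[-0.44, 0.1, -0.01, -0.0, 0.0, -0.26]
[-0.18, 0.04, -0.0, -0.0, 0.0, -0.11]
[-0.03, 0.01, -0.0, -0.0, 0.0, -0.02]
```

Request:
step_arm(increments=[[-0.2, 0.1, 0, 0, 0, -0.1, 1], [-0.4, 0.2, 0, 0, 0, -0.3, 1], [-0.7, 0.3, 0, 0, 0, -0.5, 1], [-1.0, 0.45, 0, 0, 0, -0.7, 1], [-1.3, 0.6, 0, 0, 0, -0.8, 1], [-1.6, 0.7, -0.1, 0, 0, -1.0, 1], [-1.8, 0.7, -0.1, 0, 0, -1.1, 1], [-2.0, 0.75, -0.1, 0, 0, -1.2, 1], [-2.0, 0.7, -0.1, 0, 0, -1.2, 1], [-2.0, 0.65, -0.1, 0, 0, -1.2, 1], [-1.9, 0.6, -0.1, 0, 0, -1.1, 1], [-1.7, 0.5, 0, 0, 0, -1.0, 1], [-1.4, 0.4, 0, 0, 0, -0.9, 1], [-1.1, 0.3, 0, 0, 0, -0.7, 1], [-0.8, 0.2, 0, 0, 0, -0.5, 1], [-0.5, 0.1, 0, 0, 0, -0.3, 1], [-0.2, 0.05, 0, 0, 0, -0.1, 1], [0, 0, 0, 0, 0, 0, 1]])

```text
t: 13.6
eef_pos: [0.5464, 0.0944, 0.0983]
tool_rot: [-0.0, 0.715, 0.699, 0.0]
contact_force: [0.1, -0.3, -3.0]
gripper_width: 0.192
```

```bash
python3 plan.py .567 -.1222 .098 .203 19; python3 s.py mid side
```

```text
total [ 0.021 -0.217 -0.   ] [ -0.001  -0.006 -12.933]
[-0.03, 0.0, 0.0, -0.0, -0.0, -0.02]
[-0.18, 0.02, 0.0, -0.0, -0.0, -0.11]
[-0.45, 0.05, 0.0, -0.0, -0.0, -0.27]
[-0.77, 0.09, 0.0, -0.0, -0.0, -0.46]
[-1.12, 0.11, 0.0, -0.0, -0.0, -0.67]
[-1.45, 0.13, 0.0, -0.0, -0.0, -0.86]
[-1.73, 0.13, 0.0, -0.0, -0.0, -1.03]
[-1.95, 0.11, 0.0, -0.0, -0.0, -1.16]
[-2.09, 0.08, 0.0, -0.0, -0.0, -1.25]
[-2.14, 0.03, 0.0, -0.0, -0.0, -1.27]
[-2.1, -0.01, 0.0, -0.0, -0.0, -1.25]
[-1.96, -0.06, 0.0, -0.0, -0.0, -1.16]
[-1.74, -0.08, 0.0, -0.0, -0.0, -1.03]
[-1.45, -0.1, 0.0, -0.0, -0.0, -0.86]
[-1.12, -0.09, 0.0, -0.0, -0.0, -0.67]
[-0.77, -0.07, 0.0, -0.0, -0.0, -0.46]
[-0.45, -0.05, 0.0, -0.0, -0.0, -0.27]
[-0.19, -0.02, 0.0, -0.0, -0.0, -0.11]
[-0.03, -0.0, 0.0, -0.0, -0.0, -0.02]
side 0.57 (array([ 22.621, -38.972,  85.116]), np.float64(1.0))
```

View pics/mid_side.png

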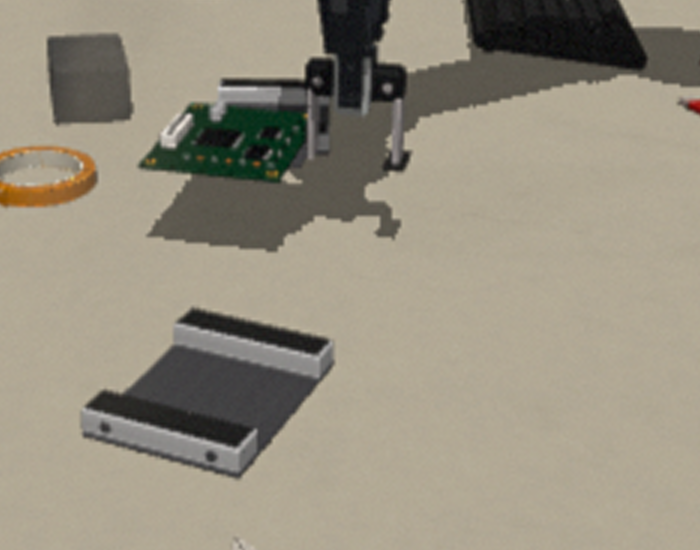

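The board rides level on the blade (around 225,145); on to the empty stand.

Request:
step_arm(increments=[[-0.2, 0.02, 0, 0, 0, -0.1, 1], [-0.45, 0.05, 0, 0, 0, -0.3, 1], [-0.8, 0.1, 0, 0, 0, -0.5, 1], [-1.1, 0.1, 0, 0, 0, -0.7, 1], [-1.45, 0.1, 0, 0, 0, -0.9, 1], [-1.7, 0.1, 0, 0, 0, -1.0, 1], [-1.95, 0.1, 0, 0, 0, -1.1, 1], [-2.1, 0.1, 0, 0, 0, -1.2, 1], [-2.1, 0, 0, 0, 0, -1.3, 1], [-2.1, 0, 0, 0, 0, -1.3, 1], [-1.95, 0, 0, 0, 0, -1.2, 1], [-1.75, -0.1, 0, 0, 0, -1.0, 1], [-1.45, -0.1, 0, 0, 0, -0.9, 1], [-1.1, -0.1, 0, 0, 0, -0.7, 1], [-0.8, -0.1, 0, 0, 0, -0.4, 1], [-0.45, 0, 0, 0, 0, -0.2, 1], [-0.2, 0, 0, 0, 0, -0.1, 1], [0, 0, 0, 0, 0, 0, 1], [0, 0, 0, 0, 0, 0, 1]])

```text
t: 15.6
eef_pos: [0.567, -0.1208, 0.0982]
tool_rot: [-0.0, 0.632, 0.775, 0.0]
contact_force: [-0.2, -0.0, -2.1]
gripper_width: 0.189
```

```bash
python3 - <<'E'
from g import *
need(.567,-.1222,.06,.203)
o=bot.get_obs();m=rot(o).as_matrix();yw=np.arctan2(m[1,1],m[0,1]);print("yaw",yw, o["eef_pos"])
E
python3 ov.py em .646 -.106 .202 .0656
```

```text
t 15.6 pos [ 0.567 -0.121  0.098] F [-0.158 -0.008 -2.113] w 0.18933136555746582
need cm [-0.141 -0.032  3.823] deg [-0.003 -0.024  0.016]
yaw 0.2032779075602533 [ 0.567 -0.121  0.098]
side 0.55 (array([ 0.646, -0.103,  0.188]), np.float64(0.07537503890445067))
top 0.84 (array([ 0.647, -0.104,  0.215]), np.float64(0.27335189219720807))
```

View pics/em_side.png

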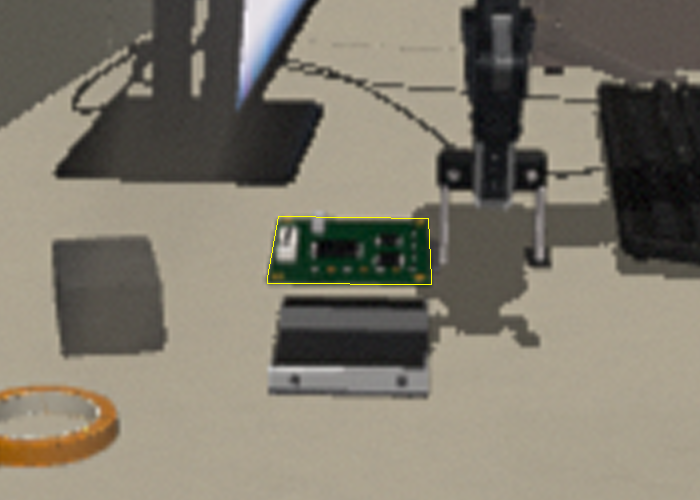

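View pics/em_top.png

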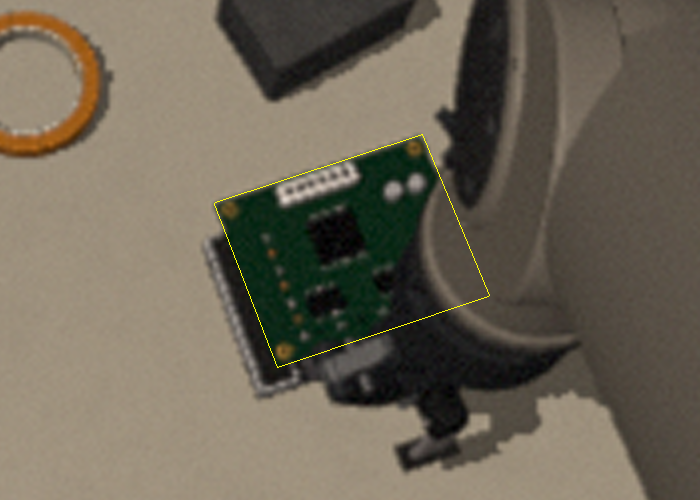

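Request:
step_arm(increments=[[-0.07, 0, 0.2, 0, 0, 0, 1], [-0.07, 0, 0.4, 0, 0, 0, 1], [0, 0, 0.6, 0, 0, 0, 1], [0, 0, 0.8, 0, 0, 0, 1], [0, 0, 0.8, 0, 0, 0, 1], [0, 0, 0.6, 0, 0, 0, 1], [0, 0, 0.4, 0, 0, 0, 1], [0, 0, 0.3, 0, 0, 0, 1], [0, 0, 0.1, 0, 0, 0, 1], [0, 0, 0, 0, 0, 0, 1], [0, 0, 0, 0, 0, 0, 1]])

```text
t: 16.9
eef_pos: [0.5675, -0.1229, 0.0566]
tool_rot: [0.0, 0.632, 0.775, 0.0]
contact_force: [0.8, -0.9, -2.0]
gripper_width: 0.184
```

```bash
python3 - <<'E'
from g import *
need(.567,-.1222,.0435,.2025)
E
python3 ov.py lo .646 -.106 .202 .0236
```

```text
t 16.9 pos [ 0.568 -0.123  0.057] F [ 0.759 -0.945 -2.022] w 0.18424915831885935
need cm [ 0.075 -0.038  1.305] deg [ 0.028  0.006 -0.004]
side 0.71 (array([ 0.647, -0.107,  0.22 ]), np.float64(0.03792173888368661))
```

View pics/lo_side.png

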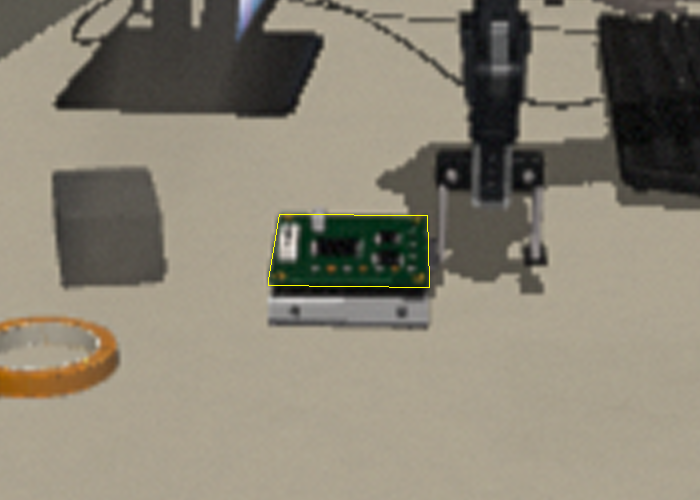

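View pics/lo_top.png

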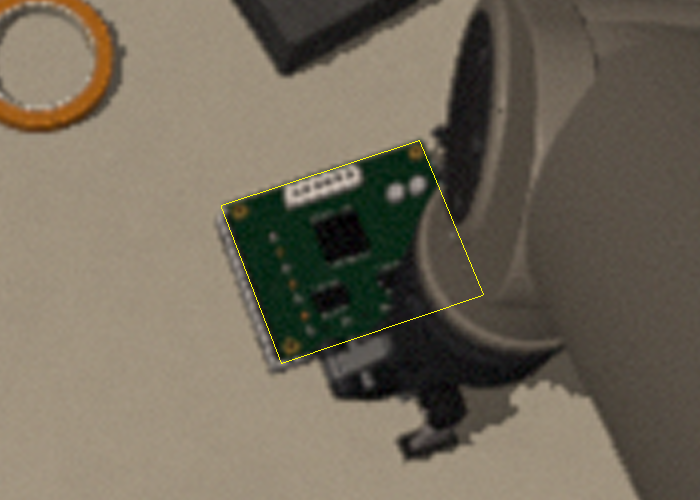

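Request:
step_arm(increments=[[0.07, 0, 0.1, 0, 0, 0, 1], [0, 0, 0.15, 0, 0, 0, 1], [0, 0, 0.15, 0, 0, 0, 1], [0, 0, 0.15, 0, 0, 0, 1], [0, 0, 0.15, 0, 0, 0, 1], [0, 0, 0.2, 0, 0, 0, 1], [0, 0, 0.2, 0, 0, 0, 1], [0, 0, 0.15, 0, 0, 0, 1], [0, 0, 0, 0, 0, 0, 1], [0, 0, 0, 0, 0, 0, 1]])

```text
t: 18.1
eef_pos: [0.5672, -0.1222, 0.0438]
tool_rot: [-0.0, 0.632, 0.775, -0.0]
contact_force: [-0.8, 0.6, -1.0]
gripper_width: 0.189
```

```bash
python3 - <<'E'
from g import *
need(.567,-.1222,.0435,.2025)
E
python3 ov.py dn .646 -.106 .202 .018
```

```text
t 18.1 pos [ 0.567 -0.122  0.044] F [-0.767  0.561 -0.999] w 0.1886415185442307
need cm [-0.    -0.017  0.025] deg [-0.002 -0.001 -0.001]
side 0.92 (array([ 0.648, -0.109,  0.219]), np.float64(0.07049716838840037))
top 0.74 (array([ 0.647, -0.105,  0.205]), np.float64(0.27103226941000613))
```

View pics/dn_side.png

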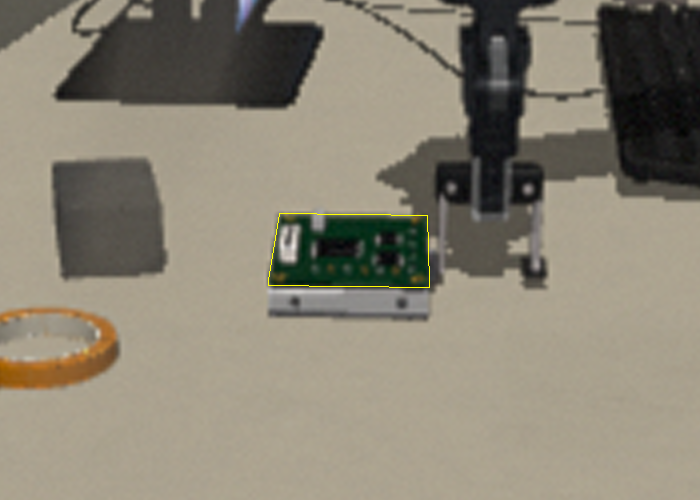

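View pics/dn_top.png

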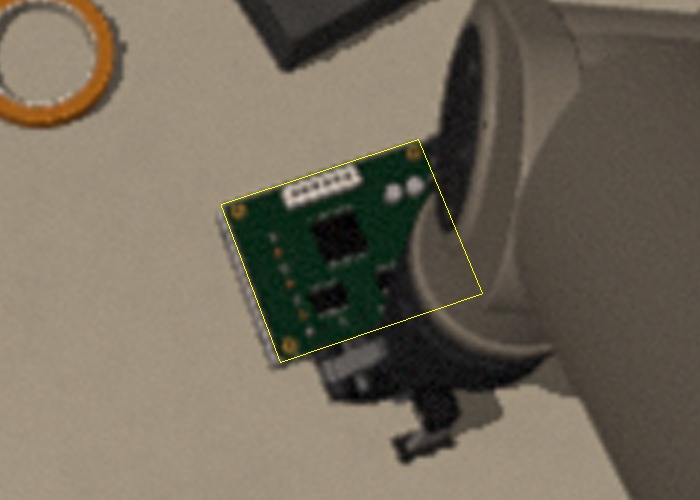

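Request:
step_arm(increments=[[0, -0.2, 0, 0, 0, 0, 1], [0, -0.5, 0, 0, 0, 0, 1], [0, -0.8, 0, 0, 0, 0, 1], [0, -1.0, 0, 0, 0, 0, 1], [0, -1.0, 0, 0, 0, 0, 1], [0, -0.5, 0, 0, 0, 0, 1], [0, 0, 0, 0, 0, 0, 1]])

```text
t: 19.0
eef_pos: [0.5268, -0.1306, 0.0438]
tool_rot: [-0.0, 0.632, 0.775, -0.0]
contact_force: [-0.6, -0.3, -0.5]
gripper_width: 0.188
```

```bash
python3 - <<'E'
from g import *
need(.567-.118*.98,-.1222-.118*.201,.0438,.2025)
E
```

```text
t 19.0 pos [ 0.527 -0.131  0.044] F [-0.586 -0.283 -0.522] w 0.18761204925116837
need cm [ 0.012 -7.7    0.008] deg [-0.04  -0.01  -0.056]
```

Request:
step_arm(increments=[[0, -0.4, 0, 0, 0, 0, 1], [0, -0.8, 0, 0, 0, 0, 1], [0, -1.0, 0, 0, 0, 0, 1], [0, -1.2, 0, 0, 0, 0, 1], [0, -1.2, 0, 0, 0, 0, 1], [0, -1.2, 0, 0, 0, 0, 1], [0, -1.0, 0, 0, 0, 0, 1], [0, -0.6, 0, 0, 0, 0, 1], [0, -0.3, 0, 0, 0, 0, 1], [0, 0, 0, 0, 0, 0, 1]])

```text
t: 20.0
eef_pos: [0.4524, -0.1458, 0.0438]
tool_rot: [0.0, 0.632, 0.775, 0.0]
contact_force: [1.1, 0.1, -1.3]
gripper_width: 0.189
```

```bash
python3 - <<'E'
from g import *
need(.467,.03,.10,0.0)
E
python3 ov.py wd .646 -.106 .202 .018
```

```text
t 20.0 pos [ 0.452 -0.146  0.044] F [ 1.113  0.106 -1.268] w 0.18913378982752785
need cm [16.927  4.964 -5.615] deg [ 0.007 -0.    11.586]
side 0.64 (array([ 0.646, -0.109,  0.22 ]), np.float64(0.08278599783471671))
top 0.56 (array([ 0.647, -0.106,  0.192]), np.float64(0.02988974949410369))
```

View pics/wd_side.png

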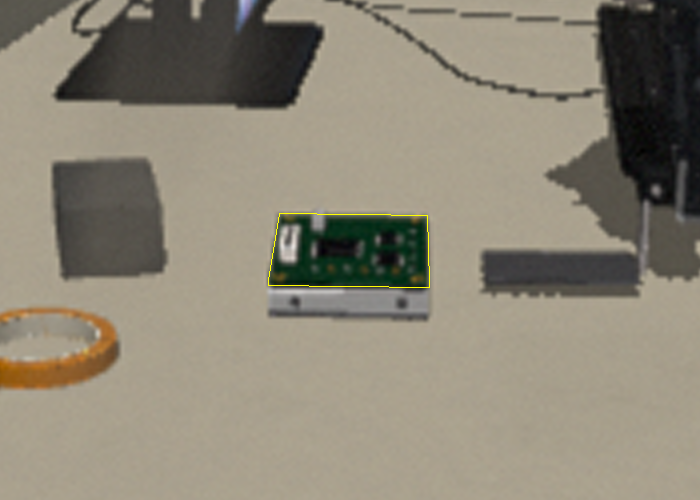

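View pics/wd_top.png

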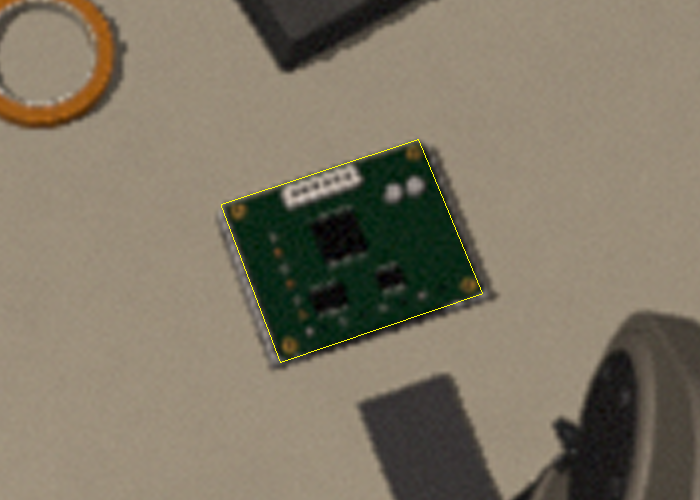

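Request:
step_arm(increments=[[0, 0, -0.6, 0, 0, 0, 1], [0, 0, -1.2, 0, 0, 0, 1], [0.4, 0.1, -1.2, 0, 0, 0.6, 1], [1.0, 0.3, 0, 0, 0, 1.0, 1], [1.6, 0.5, 0, 0, 0, 1.0, 1], [2.2, 0.6, 0, 0, 0, 1.0, 1], [2.4, 0.6, 0, 0, 0, 1.0, 1], [2.4, 0.6, 0, 0, 0, 1.0, 1], [2.4, 0.5, 0, 0, 0, 1.0, 1], [2.4, 0.5, 0, 0, 0, 1.0, 1], [2.2, 0.4, 0, 0, 0, 1.0, 1], [1.6, 0.2, 0, 0, 0, 1.0, 1], [1.0, 0.1, 0, 0, 0, 1.0, 1], [0.5, 0, 0, 0, 0, 1.0, 1], [0, 0, 0, 0, 0, 0, 1]])

```text
t: 21.7
eef_pos: [0.4738, 0.0602, 0.0745]
tool_rot: [0.0, 0.707, 0.707, 0.001]
contact_force: [0.0, 0.0, -1.6]
gripper_width: 0.188
```

```bash
python3 - <<'E'
from g import *
need(.467,.06,.0355,0.0)
P=[bot.read_camera("side"),bot.read_camera("top")]
cv2.imwrite("pics/mv.png",P[0]["pixels"][:,:,::-1])
E
```

```text
t 21.7 pos [0.474 0.06  0.075] F [ 0.039  0.03  -1.556] w 0.1877026889818106
need cm [-0.021 -0.683  3.9  ] deg [ 0.056 -0.028  0.044]
```

View pics/mv.png

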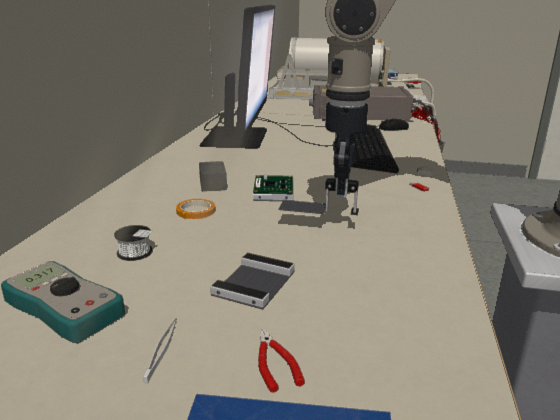

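Free bench below (spatula at ~310,205). Lower to the bench.

Request:
step_arm(increments=[[0, 0, 0.6, 0, 0, 0, 1], [0, 0, 1.0, 0, 0, 0, 1], [0, 0, 1.0, 0, 0, 0, 1], [0, 0, 0.6, 0, 0, 0, 1], [0, 0, 0.3, 0, 0, 0, 1], [0, 0, 0.15, 0, 0, 0, 1], [0, 0, 0.15, 0, 0, 0, 1], [0, 0, 0.1, 0, 0, 0, 1], [0, 0, 0, 0, 0, 0, 1]])

```text
t: 22.7
eef_pos: [0.4737, 0.0593, 0.0352]
tool_rot: [0.0, 0.707, 0.707, 0.0]
contact_force: [-1.7, -0.7, 2.1]
gripper_width: 0.194
```

Contact with the bench (about +3.7 N). Release.

Request:
step_arm(increments=[[0, 0, 0, 0, 0, 0, 0.75], [0, 0, 0, 0, 0, 0, 0.6], [0, 0, 0, 0, 0, 0, 0.5], [0, 0, 0, 0, 0, 0, 0.4], [0, 0, 0, 0, 0, 0, 0.4], [0, 0, -0.6, 0, 0, 0, 0.4], [0, 0, -1.2, 0, 0, 0, 0.4], [0, 0, -2, 0, 0, 0, 0.4], [0, 0, -2.5, 0, 0, 0, 0.4], [0, 0, -2.5, 0, 0, 0, 0.4], [0, 0, -2.5, 0, 0, 0, 0.4], [0, 0, -2.5, 0, 0, 0, 0.4], [0, 0, -2, 0, 0, 0, 0.4], [0, 0, -1, 0, 0, 0, 0.4], [0, 0, 0, 0, 0, 0, 0.4], [0, 0, 0, 0, 0, 0, 0.4]])

```text
t: 24.3
eef_pos: [0.4731, 0.0593, 0.2024]
tool_rot: [-0.0, 0.707, 0.707, -0.0]
contact_force: [-0.4, 0.0, 0.1]
gripper_width: 0.603
```

```bash
python3 - <<'E'
from g import *
need(.467,.06,.2,0.0)
P={n:bot.read_camera(n) for n in ("side","top","wrist")}
for n,p in P.items():
    cv2.imwrite(f"pics/fin_{n}.png",p["pixels"][:,:,::-1])
    for q,g,z in (("board",(.646,-.106,.202),.018),("spatula",(.548,.06,0),0)):
        r=bot.cut_out(p,q)
        if r: print(n,q,fit([(p,r[0]["pixels"].astype(float))],q,g,z))
E
```

```text
t 24.3 pos [0.473 0.059 0.202] F [-0.367  0.011  0.107] w 0.6033188497645944
need cm [ 0.074 -0.609  0.241] deg [-0.033  0.003  0.002]
side board (array([ 0.647, -0.108,  0.2  ]), np.float64(0.054359063212914026))
side spatula (array([0.548, 0.06 , 0.039]), np.float64(0.39881326819692603))
top board (array([ 0.649, -0.118,  0.23 ]), np.float64(0.4277075551195463))
wrist board (array([ 0.644, -0.107,  0.176]), np.float64(1.7222791482184272))
wrist spatula (array([ 0.547,  0.06 , -0.002]), np.float64(0.051888911349190305))
```

View pics/fin_side.png

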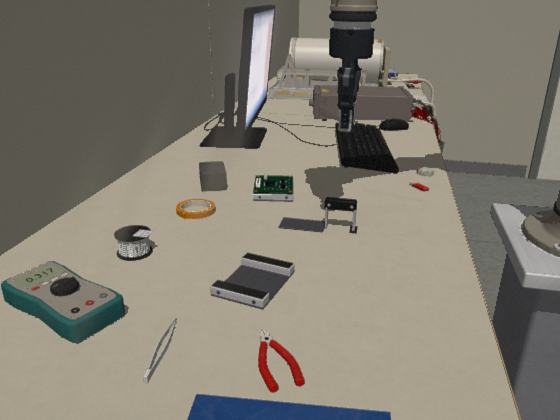

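View pics/fin_top.png

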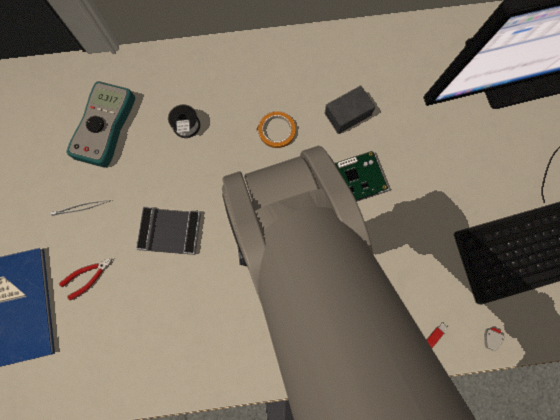

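The side view shows the board on the far stand (273,187) and the spatula standing flat (around 320,215). The gripper is well clear of both.

```bash
python3 -c "
from station import bot
print(bot.hand_in())"
```

```text
the job is handed in; nothing more can be done
None
```

The board now lies on the rails of the second stand. The spatula stands flat on the bench between the two stands, about 9 cm or more from either. I handed in at about 24.5 s, with the gripper open and about 17 cm above where it let go of the spatula.

- **Transfer:** I gripped the spatula by its handle and slid the blade under the board. I lifted the board about 4 cm clear, carried it level and lowered it onto the stand. The gripper never touched the board, and the wrist readings at the end of each move were 6 N or less.
- **Board position:** With the spatula drawn out and an unobstructed top view, the board measured (0.647, -0.106) m with a yaw of 0.192 rad. The stand measured (0.646, -0.106) m with a yaw of about 0.20 rad. The last side view gave (0.647, -0.108) m and 0.200 rad. So the board is centred within about 2 mm and square within about 1°, which is about the camera calibration error.
- **Spatula position:** The last wrist view fits it lying flat at (0.547, 0.060) m.
- **Checks that disagreed:** In the last top view the arm hid part of the board, so that fit, which gave (0.649, -0.118) m and 0.23 rad, is not reliable. The wrist view of the board and the side view of the spatula also fitted poorly. In both cases the pictures themselves and the better-fitting views show them in place.

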